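Complete the vial carrier and unclip it from the shaker

ROBOT

A 6-joint arm with a two-finger parallel gripper is mounted at the origin on the work surface; the furniture and walls round the work are solid. World frame = base frame: x ahead of the robot, y to its left, z up, the work surface at z = 0. Lengths are in m, angles in degrees, forces in N, time in s.
With the tool pointing down it reaches from about 0.2 to 0.875 m from the base axis. Payload 3.4 kg.
Tool frame: the origin (TCP) lies at the very end of the fingers, on their centre line; the grasp point (between the pads) lies 19 mm behind it; y points along the fingers, x is the direction in which the jaws open and shut, and the axes are right-handed (so a half turn about y gives the same grasp; the last joint's range is limited). The gripper opens to 94 mm and grips with 3 to 60 N. Pads are 16 mm wide; open, the fingers measure 119 mm over their backs; the gripper's body (75 mm by 177 mm) begins 78 mm behind the grasp point.
Start: joints at [-82.048, 15.808, 86.224, -0, 77.962, -6.933], TCP at [0.148, -0.556, 0.205] pointing down, gripper open.
Joint ranges: [-165.64, 165.64], [-43.16, 119.46], [12.63, 154.43], [-67.54, 247.53], [6.08, 155.33], [-154.97, 154.97]. Speed limits (degrees/s): [147.25, 147.25, 180, 180, 180, 180].

INTERFACE

Orientations are given as [roll, pitch, yaw] about the fixed x, y, z axes, in that order (R = Rz(yaw) Ry(pitch) Rx(roll)).
In Python, from bench import telemetry, imaging, hand_in gives the robot as it stands. The module is installed in compiled form; this text tells all that it offers.
- The arm moves only by the tool play_rows, never from a script. Its argument "series" is a list of rows, each a list of 6 numbers: the shift along the tool's x, y, z as a fraction of full scale, then the turn, a rotation vector about the tool's x, y, z as a fraction of full scale. In form: [[tx, ty, tz, wx, wy, wz], ...]. A call has 1 to 8 rows; each row shifts and turns the commanded pose from where the row before left it, along the tool's axes as they then stand; what a row does not reach is not made up. Full scale, the value 1, is 0.02 m for a shift and 0.12 rad for a turn. A row lasts 1/10 s, in which the tool goes at most 50 mm and 8.59 degrees, less where a joint would pass 70% of its speed; a pose out of reach is approached as far as the arm can. A call with a number of a shift or a turn outside -1 to 1 is refused whole. A call with a gripper value outside its range is refused whole. "claw" is the opening, from 0 (shut) to 1 (fully open), set as the call begins (left out, the last holds). The fingers move at their own pace and stop on an object; the grip force is fixed at half the most. Time passes only in rows, so rows that do not move let the fingers close. It gives the time, the measured TCP pose, the force and the opening at its end, in the units of the state.
- telemetry.get_obs(): the state, without advancing time (a new reading comes with each control period).
- imaging.grab_frame(name): name is "scene" or "side" or "wrist"; returns the picture (480x640x3 uint8, red, green, blue); there is no depth.
- imaging.get_calibration(name): a dict with "camera_matrix" (3x3 intrinsics, pixels), "cam_to_world" (4x4, takes a point from camera to world coordinates); the wrist camera has in their place "hand_eye" (4x4, takes a point from camera to tool coordinates, whose origin is the TCP and whose axes are the tool frame's). Camera axes: x right, y down, z forward; pixel columns grow to the right and rows downward; lengths in m; the calibration is good to about 2 mm. A picture is of the moment at which its call begins: read the wrist's pose just before it. get_calibration takes no time and is no camera call.
- hand_in(): hands the job in, once; it reports no verdict.
The state is a dict: "clock": time; "q": joint angles; "joint_vel": joint speeds; "joint_efforts": joint torques, N m; "eef_pos": TCP position; "tool_rot": TCP orientation; "wrist_force": force on the tool from outside, world axes, zero at the start; "wrist_torque": the same for the moment, N m; "finger_gap": opening from 0.0 (shut) to 1.0 (fully open).
Only numpy, scipy, OpenCV 4.12 (cv2) and the standard library are available. Lean on these libraries where they do the work, as an engineer would, in place of code of your own. Each camera call takes 0.05 s, during which the arm holds its last target. There are 200 camera calls.

TASK

The shaking is over and the carrier is to go to cold storage with its full set: put the vial that stands alone on the bench back into the carrier's empty well, fully home. Then pinch the two black spring catches on the carrier's middle grip toward one another, lift the carrier straight up, level and with all four vials in it, about a hand's breadth clear of the shaker, and finish there still holding it in the air by the pinched catches. Do not knock over or push away the timer, the tape or the petri dishes.

Things in the scene. Friction and masses are not known exactly. Their poses are not given: they have to be found in the camera images.
- shaker: White bench shaker fixed to the bench, 150 (its x) by 222 (y) mm, housing 50 high, platform to 60; on it a black nest with low guides (1 to 1.5 mm play, to 10 above the seat) holds the carrier, seat at 77. In its middle a steel rail plate 36 wide, under whose edges the catches hook. Origin: centre of the underside, on the bench; z up; -x is the front with the knob.
- carrier: Grey vial carrier latched in the nest, 38 (x) by 181 (y) by 34 mm: four wells in a row along y, two each side of a middle grip tower 23 by 22 that rises to 71, with a black spring catch on its +x and -x side. 0.2 to 0.3 kg. Origin: centre of the underside, 77 above the bench at the start, axes as the shaker's. Comes out straight up; claws reach 14 below the underside.
- well_1 (a point): Centre of the mouth of a well, at deck height, y = +71 from the carrier's middle. Round well 28 in diameter, 28 deep, flat floor 6 above the carrier's underside. Three wells hold a vial; any one of the four may be the empty one.
- well_2 (a point): Centre of the mouth of a well, at deck height, y = +37 from the carrier's middle. Round well 28 in diameter, 28 deep, flat floor 6 above the carrier's underside. Three wells hold a vial; any one of the four may be the empty one.
- well_3 (a point): Centre of the mouth of a well, at deck height, y = -37 from the carrier's middle. Round well 28 in diameter, 28 deep, flat floor 6 above the carrier's underside. Three wells hold a vial; any one of the four may be the empty one.
- well_4 (a point): Centre of the mouth of a well, at deck height, y = -71 from the carrier's middle. Round well 28 in diameter, 28 deep, flat floor 6 above the carrier's underside. Three wells hold a vial; any one of the four may be the empty one.
- catch_near (a joint): Black rocker catch on the carrier's -x side, hinged on a pin along y, 20 mm above the underside: 0 = sprung out (claw hooked under the rail, the carrier cannot lift), 0.20 rad = pad pressed home against the tower; free above about 0.15. Springs back when let go. 4 N at the pad starts it, 10 N presses it home.
- catch_far (a joint): The same on the carrier's +x side. Both are pressed at once by pinching the two pads toward one another along the carrier's x.
- catch_near_pad (a point): Middle of the outer face of the near catch's thumb pad, 22 wide (y) by 30 high mm, 56 above the carrier's underside (133 above the bench when seated), its foot 8 above the deck. Sprung out, the two pads are 52 apart over their outer faces (58 at the top edges, leaning outward); pressed home they stand upright, 37 apart.
- catch_far_pad (a point): The same on the far (+x) catch.
- sample_1: White-capped glass vial, 55 high: body 24 in diameter up to 45, above it a cap 25.6 in diameter. Upright; origin: centre of its underside. At the start it stands in one of the wells, 27 of it above the deck.
- sample_2: White-capped glass vial, 55 high: body 24 in diameter up to 45, above it a cap 25.6 in diameter. Upright; origin: centre of its underside. At the start it stands in one of the wells, 27 of it above the deck.
- sample_3: White-capped glass vial, 55 high: body 24 in diameter up to 45, above it a cap 25.6 in diameter. Upright; origin: centre of its underside. At the start it stands in one of the wells, 27 of it above the deck.
- sample_4: The fourth vial, the same as the other three, 22 g: at the start it stands by itself on the bench to the right of the shaker. Origin: centre of its underside. Seated in its well 27 of it stand above the deck, so hold it high, by the cap.
- lab_timer: white wedge-shaped bench timer, 56 x 62 x 46 mm; a bystander standing loose on the bench near the shaker. Origin: centre of its underside.
- tape_roll: roll of yellow tape lying flat, 68 across, 18 high mm; a bystander standing loose on the bench near the shaker. Origin: centre of its underside.
- petri_stack: stack of clear petri dishes, 69 across, 48 high mm; a bystander standing loose on the bench near the shaker. Origin: centre of its underside.
There are look-alikes about, which are no part of the job. What is shaped like the sample_1 but orange is not meant.

How it is judged (in metres and radians):
On the way, in this order (a step that is already met when the one before it is completed fails the run):
1. all four vials stand fully home in the carrier's wells, the last one let go, the carrier still seated in the shaker (z of sample_1 in the frame of carrier between 0.002 and 0.01 m and x of sample_1 in the frame of carrier between -0.008 and 0.008 m and horizontal distance between each of sample_1, sample_2, sample_3, sample_4 and carrier below 0.08 m and z of sample_2 in the frame of carrier between 0.002 and 0.01 m and x of sample_2 in the frame of carrier between -0.008 and 0.008 m and z of sample_3 in the frame of carrier between 0.002 and 0.01 m and x of sample_3 in the frame of carrier between -0.008 and 0.008 m and z of sample_4 in the frame of carrier between 0.002 and 0.01 m and x of sample_4 in the frame of carrier between -0.008 and 0.008 m and contact force between sample_4 and the fingers below 0.05 N and z of carrier in the frame of shaker below 0.083 m), for 0.3 s.
2. the carrier, its catches pinched, is lifted free of the shaker (z of carrier in the frame of shaker above 0.127 m and horizontal distance between carrier and shaker below 0.12 m and contact force between carrier and shaker below 0.05 N and contact force between carrier and the fingers above 10 N and value of joint each of catch_near, catch_far above 0.12 rad and angle between carrier's own z axis and vertical below 0.2 rad), for 0.2 s.
At the end, for the whole second after the job is handed in: The fingers hold the carrier still (over 10 N), both catches in (over 0.12 rad), its underside 50 mm or more above the seat, over the shaker (within 120 mm sideways), not touching it, level within 0.2 rad; all four vials stand in wells, within 4 mm of the floor (all of step 2 and z of sample_1 in the frame of carrier between 0.002 and 0.01 m and x of sample_1 in the frame of carrier between -0.008 and 0.008 m and horizontal distance between each of sample_1, sample_2, sample_3, sample_4 and carrier below 0.08 m and z of sample_2 in the frame of carrier between 0.002 and 0.01 m and x of sample_2 in the frame of carrier between -0.008 and 0.008 m and z of sample_3 in the frame of carrier between 0.002 and 0.01 m and x of sample_3 in the frame of carrier between -0.008 and 0.008 m and z of sample_4 in the frame of carrier between 0.002 and 0.01 m and x of sample_4 in the frame of carrier between -0.008 and 0.008 m and linear speed of carrier below 0.03 m/s); the arm keeps its last pose, push and grip.
It fails at once if the lab timer is pushed more than 25 mm or tipped (distance of lab_timer from where it was at the start of the episode above 0.025 m or angle between lab_timer's own z axis and vertical above 0.4 rad).
It fails at once if the tape roll is pushed more than 25 mm or tipped (distance of tape_roll from where it was at the start of the episode above 0.025 m or angle between tape_roll's own z axis and vertical above 0.4 rad).
It fails at once if the petri stack is pushed more than 25 mm or tipped (distance of petri_stack from where it was at the start of the episode above 0.025 m or angle between petri_stack's own z axis and vertical above 0.4 rad).
It fails at once if the carrier is tipped so far that vials would fall out (angle between carrier's own z axis and vertical above 0.5 rad).
It also fails if it takes over 45 s, if anything falls off the work surface, if the arm or the gripper's body presses on something with over 40 N, if the wrist force passes 120 N, or if a joint passes its speed limit or range.

## Working session

There is one attempt and no reset: what is moved stays moved. The work goes in short steps, Python scripts to look and compute and a tool call to move; the robot and the scene stay as the last step left them, time stands still between calls to the robot, and variables do not carry over. Pictures are saved under pics/ and viewed, about 8 in all and at most 12, crops included, and the job is handed in when it is done.

Besides the shell and the picture viewer there is one more tool, called after "Emit:" as name(argument=value, ...) on one line, values as JSON. play_rows: Moves the arm, as the interface text tells. Its arguments: {"type":"object","properties":{"series":{"type":"array","items":{"type":"array","items":{"type":"number","minimum":-1,"maximum":1}}},"claw":{"type":"number"}},"required":["series"]}

```bash
mkdir -p pics; python3 - <<'E'
from bench import telemetry, imaging
import cv2,numpy as np
o=telemetry.get_obs();print(o)
for n in("scene","side","wrist"):
    c=imaging.get_calibration(n);print(n,{k:np.round(v,4).tolist() for k,v in c.items()})
    cv2.imwrite(f"pics/{n}0.png",imaging.grab_frame(n)[:,:,::-1])
E
```

```text
{'clock': 0.0, 'q': array([-8.20475647e+01,  1.58475573e+01,  8.62928292e+01, -1.84992378e-04,
        7.79619312e+01, -6.93368575e+00]), 'joint_vel': array([-0.03041904,  0.02985031,  0.01234006, -0.07449704, -0.01489371,
       -0.04241073]), 'joint_efforts': array([-2.06522323e-03, -4.04594278e+01, -2.37229657e+01,  6.98702387e-02,
        3.44496325e-02, -1.50708174e-04]), 'eef_pos': array([ 0.14762468, -0.55515506,  0.20462202]), 'tool_rot': array([-89.98782769,   0.10159111, -75.11382945]), 'wrist_force': array([-0.3017246 ,  0.34959728,  0.39209632]), 'wrist_torque': array([ 0.00628881, -0.04752344,  0.02243048]), 'finger_gap': 1.003699496368465}
scene {'camera_matrix': [[529.5787, 0.0, 324.7578], [0.0, 529.5787, 245.6312], [0.0, 0.0, 1.0]], 'cam_to_world': [[0.6785, 0.3652, -0.6374, 1.1469], [0.7344, -0.3139, 0.6018, -0.5849], [0.0197, -0.8764, -0.4812, 0.5896], [0.0, 0.0, 0.0, 1.0]]}
side {'camera_matrix': [[475.7539, 0.0, 312.9628], [0.0, 475.7539, 241.0494], [0.0, 0.0, 1.0]], 'cam_to_world': [[0.1659, -0.7975, 0.58, -0.1005], [-0.9861, -0.1308, 0.1022, -0.1037], [-0.0057, -0.5889, -0.8082, 0.9862], [0.0, 0.0, 0.0, 1.0]]}
wrist {'camera_matrix': [[364.7593, 0.0, 322.5725], [0.0, 364.7593, 242.8924], [0.0, 0.0, 1.0]], 'hand_eye': [[1.0, 0.001, -0.0006, 0.0], [0.0008, -0.2403, 0.9707, -0.1784], [0.0008, -0.9707, -0.2403, 0.0706], [0.0, 0.0, 0.0, 1.0]]}
```

View pics/scene0.png

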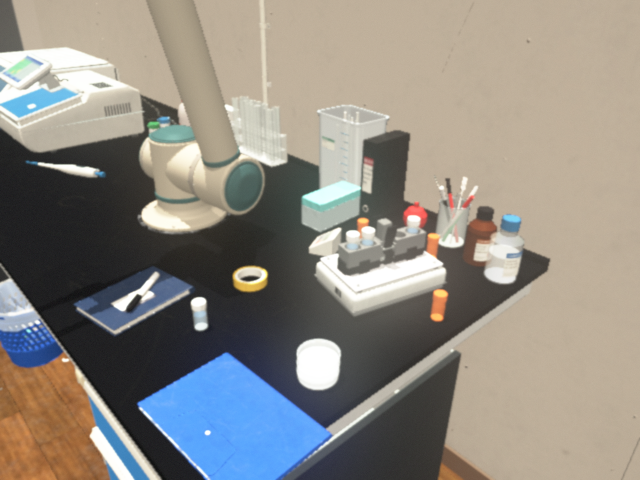

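View pics/side0.png

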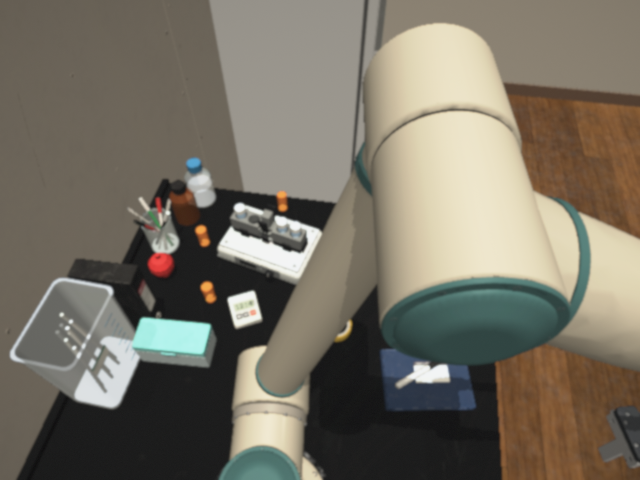

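The scene view shows the lone vial at about (200,313), the shaker at (380,270), the tape at (250,278), the petri dishes at (318,365) and the timer at (325,243). I'll make enlarged crops for accurate readings.

```bash
python3 - <<'E'
import cv2,numpy as np
s=cv2.imread("pics/scene0.png");d=cv2.imread("pics/side0.png")
a=cv2.resize(s[205:315,305:455],(800,587),interpolation=cv2.INTER_CUBIC)
cv2.imwrite("pics/c1.png",a)
b=cv2.resize(d[190:290,210:330],(480,400),interpolation=cv2.INTER_CUBIC)
c=cv2.resize(s[285:345,170:230],(320,320),interpolation=cv2.INTER_CUBIC)
o=np.zeros((400,800,3),np.uint8);o[:,:480]=b;o[:320,480:]=c
cv2.imwrite("pics/c2.png",o)
E
```

```text
(no output)
```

View pics/c1.png

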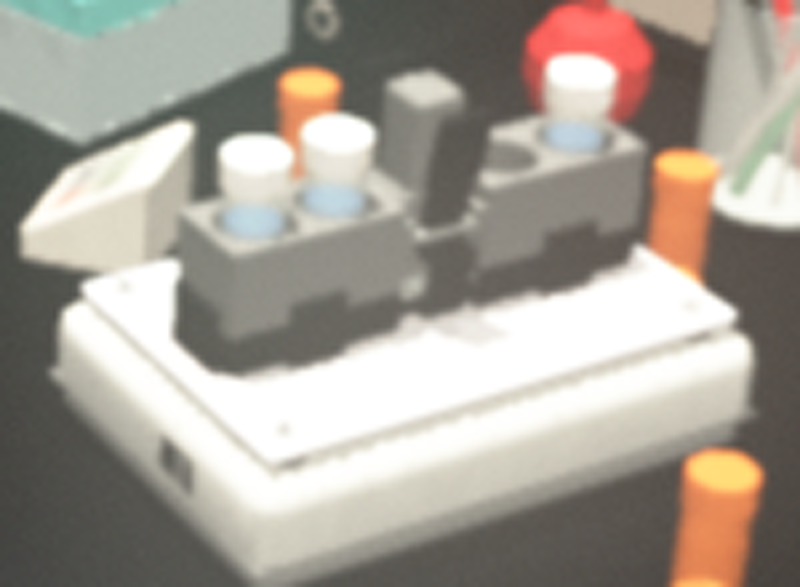

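View pics/c2.png

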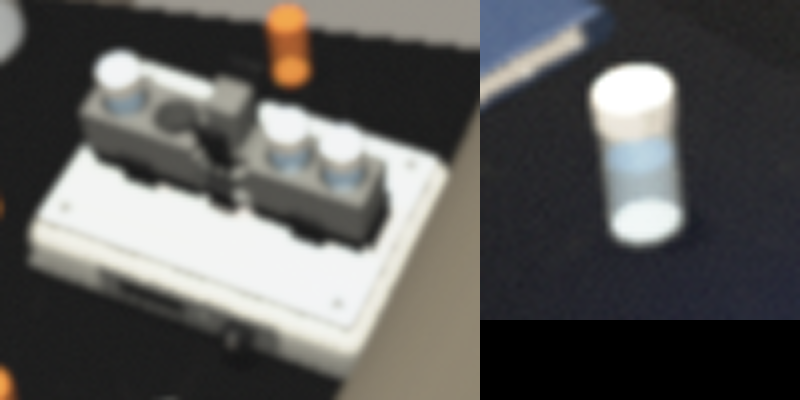

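```bash
cat > h.py <<'E'
from bench import telemetry, imaging
import cv2,numpy as np
from scipy.spatial.transform import Rotation as R
def cam(n,o=None):
    c=imaging.get_calibration(n);K=c["camera_matrix"]
    if n!="wrist": return K,c["cam_to_world"]
    o=o or telemetry.get_obs();T=np.eye(4)
    T[:3,:3]=R.from_euler("xyz",o["tool_rot"],degrees=True).as_matrix();T[:3,3]=o["eef_pos"]
    return K,T@c["hand_eye"]
def at(n,uv,z,KT=None):
    K,T=KT or cam(n);d=T[:3,:3]@np.linalg.solve(K,[*uv,1]);return T[:3,3]+d*(z-T[2,3])/d[2]
def proj(KT,p):
    K,T=KT;q=K@(T[:3,:3].T@(np.array(p)-T[:3,3]));return q[:2]/q[2]
E
python3 - <<'E'
from h import *
np.set_printoptions(precision=4,suppress=True)
W={"A4":(353,233.1),"B3":(368.4,229.2),"C1":(413.75,218.1)}
S={"A4":(295.75,224.25),"B3":(280.75,220.5),"C1":(239.25,206.25)}
for k in W: print(k,at("scene",W[k],.138),at("side",S[k],.138))
for n,D in(("scene",W),("side",S)):
    a,b,c=[at(n,D[k],.138)[:2] for k in("A4","B3","C1")]
    print(n,np.linalg.norm(c-a),np.linalg.norm(b-a),np.degrees(np.arctan2(*(c-a)[::-1]))-90,(a+c)/2,a+(c-a)*108/142)
print("s4",at("scene",(198.7,301.5),.055),at("scene",(201.1,326.6),0))
print("timer/tape/petri",at("scene",(323,250),0),at("scene",(250,278),.018),at("scene",(318,355),.048))
print(R.from_euler("xyz",telemetry.get_obs()["tool_rot"],degrees=True).as_matrix())
E
```

```text
A4 [0.5473 0.0526 0.138 ] [0.5483 0.0499 0.138 ]
B3 [0.555  0.0861 0.138 ] [0.5534 0.0857 0.138 ]
C1 [0.5802 0.1898 0.138 ] [0.5794 0.19   0.138 ]
scene 0.14113815006315078 0.03440533929711345 -13.497485708001108 [0.5637 0.1212] [0.5723 0.157 ]
side 0.1434955123024187 0.03613912401881611 -12.520144194556778 [0.5639 0.1199] [0.572  0.1564]
s4 [ 0.4439 -0.2207  0.055 ] [ 0.4428 -0.2211  0.    ]
timer/tape/petri [0.3783 0.1355 0.    ] [ 0.3908 -0.0755  0.018 ] [ 0.6803 -0.1535  0.048 ]
[[ 0.2569 -0.0002  0.9664]
 [-0.9664  0.0013  0.2569]
 [-0.0014 -1.      0.0001]]
```

The empty well is well_2. The two cameras agree within about 2 mm: carrier centre (0.564, 0.1205), yaw -13°, lone vial (0.443, -0.221). I'll turn the tool to the carrier's yaw and hover over the vial.

Emit:
play_rows(series=[[0, 0, 0, 0, -1, 0], [0, 0, 0, 0, -1, 0], [0, 0, 0, 0, -1, 0], [0, 0, 0, 0, -1, 0], [0, 0, 0, 0, -1, 0], [0, 0, 0, 0, -1, 0], [0, 0, 0, 0, -1, 0], [0, 0, 0, 0, -1, 0]], claw=1)

```text
clock: 0.95
eef_pos: [0.1477, -0.5555, 0.2051]
tool_rot: [-90.0, 0.0, -19.8]
wrist_force: [0.5, 0.4, -0.7]
finger_gap: 0.996
```

Emit:
play_rows(series=[[0, 0, 0, 0, -1, 0], [0.56, 0.21, 0.98, 0, -0.03, 0], [0.56, 0.21, 0.98, 0, 0, 0], [0.56, 0.21, 0.98, 0, 0, 0], [0.56, 0.21, 0.98, 0, 0, 0], [0.56, 0.21, 0.98, 0, 0, 0], [0.56, 0.21, 0.98, 0, 0, 0], [0.56, 0.21, 0.98, 0, 0, 0]])

```text
clock: 1.75
eef_pos: [0.2555, -0.4389, 0.1757]
tool_rot: [-90.0, 0.0, -13.0]
wrist_force: [-0.4, 1.0, 0.1]
finger_gap: 1.0
```

Emit:
play_rows(series=[[0.53, 0.21, 0.98, 0, 0, 0], [0.53, 0.21, 0.98, 0, 0, 0], [0.53, 0.21, 0.98, 0, 0, 0], [0.53, 0.21, 0.98, 0, 0, 0], [0.53, 0.21, 0.98, 0, 0, 0], [0.53, 0.21, 0.98, 0, 0, 0], [0.53, 0.21, 0.98, 0, 0, 0], [0.53, 0.21, 0.98, 0, 0, 0]])

```text
clock: 2.55
eef_pos: [0.3734, -0.3053, 0.1421]
tool_rot: [-90.0, 0.0, -13.0]
wrist_force: [-0.2, 0.2, -0.4]
finger_gap: 0.997
```

```bash
python3 - <<'E'
from h import *
o=telemetry.get_obs();print(o)
E
```

```text
{'clock': 2.55, 'q': array([-4.75335303e+01,  1.05615030e+01,  1.02952727e+02, -5.09053430e-03,
        6.65087097e+01, -3.45028676e+01]), 'joint_vel': array([ 2.66581047e+01,  2.48986976e+00,  3.34438022e+00, -2.07278424e-02,
       -5.92124690e+00,  2.62242299e+01]), 'joint_efforts': array([ -2.35241063, -33.30155253, -21.38106287,   0.03958847,
         0.21079036,  -0.3833704 ]), 'eef_pos': array([ 0.37342157, -0.30525368,  0.14210353]), 'tool_rot': array([-8.99908525e+01,  2.15488226e-02, -1.30286309e+01]), 'wrist_force': array([-0.20938722,  0.15646761, -0.40609779]), 'wrist_torque': array([-0.06811773, -0.04162467,  0.00730937]), 'finger_gap': 0.9967766430745516}
```

Emit:
play_rows(series=[[0.5, 0.2, 0.98, 0, 0, 0], [0.5, 0.2, 0.98, 0, 0, 0], [0.5, 0.2, 0.98, 0, 0, 0], [0.5, 0.2, 0.98, 0, 0, 0], [0.5, 0.2, 0.98, 0, 0, 0], [0, 0, 0, 0, 0, 0], [0, 0, 0, 0, 0, 0]])

```text
clock: 3.25
eef_pos: [0.4436, -0.2219, 0.1222]
tool_rot: [-90.0, 0.1, -12.9]
wrist_force: [0.3, -0.2, 0.6]
finger_gap: 1.002
```

```bash
python3 - <<'E'
from h import *
o=telemetry.get_obs();K=cam("wrist",o);print(o["eef_pos"],o["tool_rot"])
f=imaging.grab_frame("wrist")[:,:,::-1].copy();cv2.imwrite("pics/w1.png",f)
print(proj(K,[.4434,-.2209,.055]),proj(K,[.4434,-.2209,0]))
E
```

```text
[ 0.44359105 -0.22186472  0.12223537] [-9.00250848e+01  5.10755582e-02 -1.29480505e+01]
[320.68321438 254.57211938] [321.06654208 236.92516643]
```

View pics/w1.png

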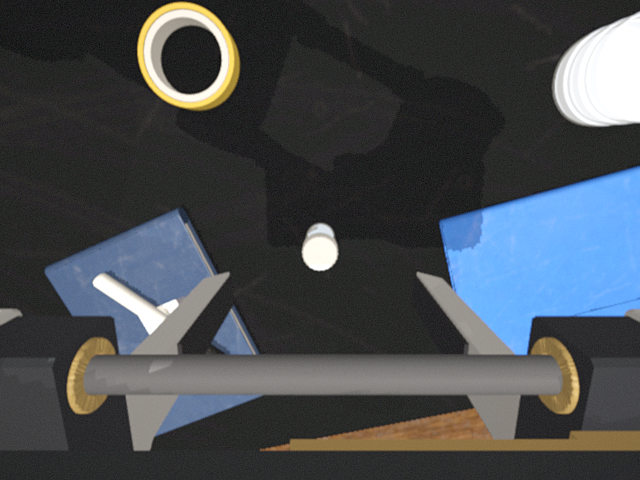

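The wrist view shows the cap at (320,254), with (320.7,254.6) predicted. That is well aligned, so I'll descend and grip the cap.

Emit:
play_rows(series=[[0, 0.9, 0.05, 0, 0, 0], [0, 0.9, 0, 0, 0, 0], [0, 0.9, 0, 0, 0, 0], [0, 0.9, 0, 0, 0, 0], [0, 0.85, 0, 0, 0, 0], [0, 0, 0, 0, 0, 0]])

```text
clock: 3.9
eef_pos: [0.442, -0.2209, 0.0319]
tool_rot: [-89.9, 0.2, -13.1]
wrist_force: [0.5, 0.7, -0.2]
finger_gap: 0.999
```

Emit:
play_rows(series=[[0, 0, 0, 0, 0, 0], [0, 0, 0, 0, 0, 0], [0, 0, 0, 0, 0, 0], [0, 0, 0, 0, 0, 0], [0, 0, 0, 0, 0, 0], [0, 0, 0, 0, 0, 0], [0, 0, 0, 0, 0, 0], [0, 0, 0, 0, 0, 0]], claw=0)

```text
clock: 4.7
eef_pos: [0.4441, -0.2209, 0.0335]
tool_rot: [-90.0, 0.0, -13.0]
wrist_force: [-0.3, 0.4, 0.4]
finger_gap: 0.353
```

Emit:
play_rows(series=[[0, 0, 0, 0, 0, 0], [0, 0, 0, 0, 0, 0], [0, 0, 0, 0, 0, 0], [0, 0, 0, 0, 0, 0]])

```text
clock: 5.1
eef_pos: [0.444, -0.221, 0.0334]
tool_rot: [-90.0, 0.0, -13.0]
wrist_force: [-0.1, 0.7, -0.7]
finger_gap: 0.267
```

Emit:
play_rows(series=[[0, -0.5, 0, 0, 0, 0], [0, -1, 0, 0, 0, 0], [0, -1, 0, 0, 0, 0], [0, -1, 0, 0, 0, 0], [0, -1, 0, 0, 0, 0], [0, -1, 0, 0, 0, 0], [0, -1, 0, 0, 0, 0], [0, -1, 0, 0, 0, 0]])

```text
clock: 5.9
eef_pos: [0.444, -0.2209, 0.1851]
tool_rot: [-90.0, -0.0, -13.0]
wrist_force: [0.1, -0.7, -0.1]
finger_gap: 0.266
```

Emit:
play_rows(series=[[0.1, -0.3, 0.99, 0, 0, 0], [0.1, -0.3, 0.99, 0, 0, 0], [0.1, -0.2, 0.99, 0, 0, 0], [0.1, 0, 0.99, 0, 0, 0], [0.1, 0, 0.99, 0, 0, 0], [0.1, 0, 0.99, 0, 0, 0], [0.1, 0, 0.99, 0, 0, 0], [0.1, 0, 0.99, 0, 0, 0]])

```text
clock: 6.7
eef_pos: [0.4955, -0.0694, 0.2002]
tool_rot: [-90.0, -0.0, -13.0]
wrist_force: [0.7, -0.3, 0.6]
finger_gap: 0.258
```

Emit:
play_rows(series=[[0.1, 0, 0.99, 0, 0, 0], [0.1, 0, 0.99, 0, 0, 0], [0.1, 0, 0.99, 0, 0, 0], [0.1, 0, 0.99, 0, 0, 0], [0.1, 0, 0.99, 0, 0, 0], [0.1, 0, 0.9, 0, 0, 0], [0, 0, 0, 0, 0, 0], [0, 0, 0, 0, 0, 0]])

```text
clock: 7.5
eef_pos: [0.5332, 0.0408, 0.1998]
tool_rot: [-90.0, -0.0, -13.0]
wrist_force: [1.2, 0.7, -0.3]
finger_gap: 0.261
```

```bash
python3 - <<'E'
from h import *
o=telemetry.get_obs();K=cam("wrist",o);print(o["eef_pos"],o["tool_rot"])
f=imaging.grab_frame("wrist")[:,:,::-1].copy();cv2.imwrite("pics/w2.png",f)
np.savez("w2",K=K[0],T=K[1])
c=np.array([.5638,.1205]);u=np.array([.2250,.9744])
for y,z in((.071,.138),(.037,.111),(-.037,.138),(-.071,.138),(0,.148)): print(y,proj(K,[*(c+u*y),z]))
E
```

```text
[0.53317523 0.04079622 0.19980437] [-9.00475335e+01 -8.89975507e-03 -1.29727702e+01]
0.071 [341.65290746   1.56807513]
0.037 [338.92404274  74.31556402]
-0.037 [339.36082764 188.13302347]
-0.071 [338.73917178 238.73300433]
0 [340.86352236 127.93548156]
```

View pics/w2.png

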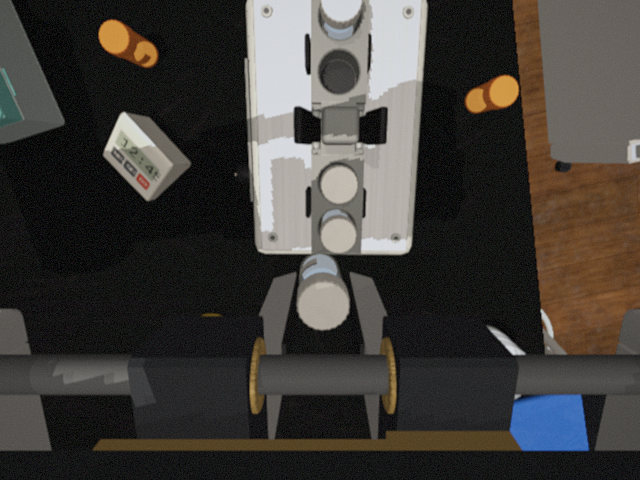

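```bash
python3 - <<'E'
from h import *
f=cv2.imread("pics/w2.png");cv2.imwrite("pics/c3.png",cv2.resize(f[0:340,260:420],None,fx=2.35*0.75,fy=2.35*.75,interpolation=cv2.INTER_CUBIC)) if 0 else None
a=cv2.resize(f[0:150,260:420],(640,600),interpolation=cv2.INTER_CUBIC)
cv2.imwrite("pics/c3.png",a)
b=cv2.resize(f[140:340,260:420],(480,600),interpolation=cv2.INTER_CUBIC)
cv2.imwrite("pics/c4.png",b)
z=np.load("w2.npz");K=(z["K"],z["T"])
o=telemetry.get_obs();T=np.linalg.inv(imaging.get_calibration("wrist")["hand_eye"])
q=K[0]@(T[:3,:3]@np.array([0,-.0215,0])+T[:3,3]);print("held cap top",q[:2]/q[2])
E
```

```text
held cap top [320.46851949 308.34054555]
```

View pics/c3.png

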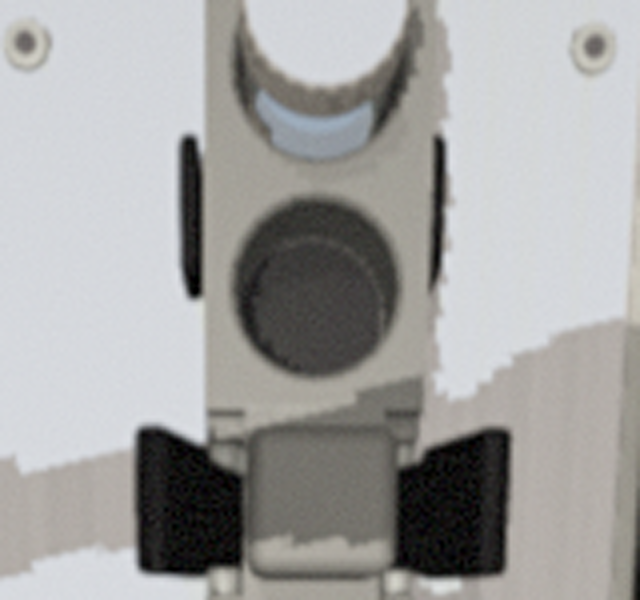

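View pics/c4.png

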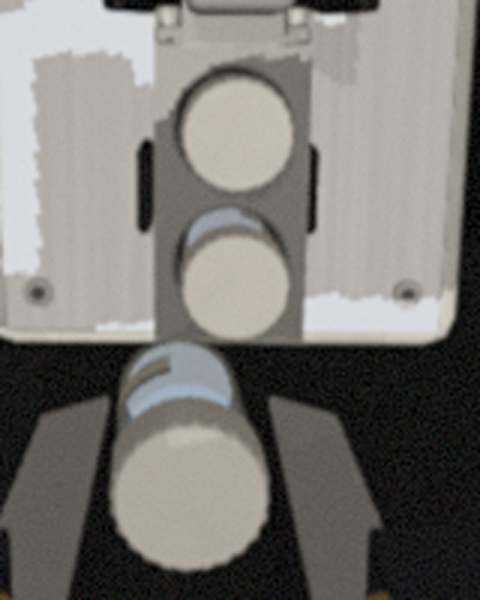

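```bash
python3 - <<'E'
from h import *
z=np.load("w2.npz");K=(z["K"],z["T"])
p=np.array([.5332,.0408]) 
h=at("wrist",(323,304.3),.1998+.0215,K);ax=np.array([[.9744,-.2250],[.2250,.9744]])
c=np.array([.5638,.1205])
print("held-tcp tool x,z",ax@(h[:2]-p))
for n,uv,zz,y in(("well2",(339.1,71.6),.111,.037),("tower",(340.5,125.6),.148,0),("B",(339,184.3),.138,-.037),("A",(338.3,235.3),.138,-.071)):
    w=at("wrist",uv,zz,K);print(n,w,"from held",ax@(w-h)[:2],"centre err",ax@(w[:2]-c)-[0,y])
print("scene-based delta",ax@(c+ax[1]*.037-p))
E
```

```text
held-tcp tool x,z [0.00114461 0.00202202]
well2 [0.57260271 0.15818407 0.111     ] from held [0.01083798 0.12122263] centre err [9.84485046e-05 1.69997023e-03]
tower [0.56387151 0.12186243 0.148     ] from held [0.01050266 0.0838663 ] centre err [-0.00023686  0.00134364]
B [0.55577449 0.08692707 0.138     ] from held [0.01047338 0.04800346] centre err [-0.00026615  0.0024808 ]
A [0.54804394 0.05370969 0.138     ] from held [0.01041464 0.01389707] centre err [-0.00032489  0.00237441]
scene-based delta [0.01188414 0.12154765]
```

Emit:
play_rows(series=[[0.09, 0, 1, 0, 0, 0], [0.09, 0, 1, 0, 0, 0], [0.09, 0, 1, 0, 0, 0], [0.09, 0, 1, 0, 0, 0], [0.1, 0, 1, 0, 0, 0], [0.1, 0, 1, 0, 0, 0], [0, 0, 0.06, 0, 0, 0], [0, 0, 0, 0, 0, 0]])

```text
clock: 8.35
eef_pos: [0.5714, 0.1555, 0.1994]
tool_rot: [-90.1, 0.0, -13.0]
wrist_force: [-0.0, 0.3, -0.2]
finger_gap: 0.264
```

Emit:
play_rows(series=[[0, 0.8, 0, 0, 0, 0], [0, 0.8, 0, 0, 0, 0], [0, 0.8, 0, 0, 0, 0], [0, 0, 0, 0, 0, 0], [0, 0.2, 0, 0, 0, 0], [0, 0.2, 0, 0, 0, 0], [0, 0.2, 0, 0, 0, 0], [0, 0, 0, 0, 0, 0]])

```text
clock: 9.15
eef_pos: [0.5716, 0.1564, 0.1393]
tool_rot: [-90.0, 0.0, -13.0]
wrist_force: [0.3, -0.5, 0.1]
finger_gap: 0.263
```

The vial's base is about 5 mm inside the well with no contact force. I'll continue down.

Emit:
play_rows(series=[[0, 0.2, 0, 0, 0, 0], [0, 0.2, 0, 0, 0, 0], [0, 0.2, 0, 0, 0, 0], [0, 0.2, 0, 0, 0, 0], [0, 0.15, 0, 0, 0, 0], [0, 0, 0, 0, 0, 0], [0, 0, 0, 0, 0, 0]])

```text
clock: 9.85
eef_pos: [0.5717, 0.1566, 0.1204]
tool_rot: [-90.0, 0.0, -13.0]
wrist_force: [0.2, -0.1, -0.2]
finger_gap: 0.26
```

Emit:
play_rows(series=[[0, 0.06, 0, 0, 0, 0], [0, 0.05, 0, 0, 0, 0], [0, 0, 0, 0, 0, 0]])

```text
clock: 10.15
eef_pos: [0.5716, 0.1565, 0.1181]
tool_rot: [-90.0, 0.0, -13.0]
wrist_force: [0.6, -0.8, -0.1]
finger_gap: 0.261
```

Emit:
play_rows(series=[[0, 0.05, 0, 0, 0, 0], [0, 0, 0, 0, 0, 0], [0, 0, 0, 0, 0, 0]])

```text
clock: 10.45
eef_pos: [0.5717, 0.1566, 0.1172]
tool_rot: [-90.0, 0.0, -13.0]
wrist_force: [-0.3, 0.4, -0.3]
finger_gap: 0.266
```

Emit:
play_rows(series=[[0, 0, 0, 0, 0, 0], [0, 0, 0, 0, 0, 0], [0, 0, 0, 0, 0, 0], [0, 0, 0, 0, 0, 0], [0, 0, 0, 0, 0, 0], [0, 0, 0, 0, 0, 0], [0, -0.3, 0, 0, 0, 0], [0, -0.7, 0, 0, 0, 0]], claw=1)

```text
clock: 11.25
eef_pos: [0.5707, 0.1564, 0.1366]
tool_rot: [-90.1, 0.1, -13.0]
wrist_force: [0.4, 0.4, 0.4]
finger_gap: 0.908
```

Emit:
play_rows(series=[[0, -1, 0, 0, 0, 0], [0, -1, -0.5, 0, 0, 0], [0, -1, -1, 0, 0, 0], [0, -0.2, -1, 0, 0, 0], [0, 0, -1, 0, 0, 0], [0, 0, -1, 0, 0, 0], [0, 0, -0.85, 0, 0, 0], [0, 0, 0, 0, 0, 0]])

```text
clock: 12.05
eef_pos: [0.5473, 0.0507, 0.2019]
tool_rot: [-90.0, -0.0, -13.2]
wrist_force: [-0.5, -0.2, 0.9]
finger_gap: 1.0
```

```bash
python3 - <<'E'
from h import *
o=telemetry.get_obs();K=cam("wrist",o);print(o["clock"],o["eef_pos"],o["tool_rot"],o["finger_gap"])
f=imaging.grab_frame("wrist")[:,:,::-1].copy();cv2.imwrite("pics/w3.png",f)
np.savez("w3",K=K[0],T=K[1])
s=imaging.grab_frame("scene")[:,:,::-1]
a=cv2.resize(f[0:330,230:430],(364,600),interpolation=cv2.INTER_CUBIC)
b=cv2.resize(s[205:285,325:435],(436,317),interpolation=cv2.INTER_CUBIC)
out=np.zeros((600,800,3),np.uint8);out[:,:364]=a;out[:317,364:]=b;cv2.imwrite("pics/m3.png",out)
c=np.array([.5638,.1205]);u=np.array([.2250,.9744])
for y,z in((.071,.138),(.037,.138),(0,.148)): print(y,proj(K,[*(c+u*y),z]))
E
```

```text
12.05 [0.54728697 0.05074414 0.20185338] [-9.00394617e+01 -3.85908581e-02 -1.31606553e+01] 0.9995234940063369
0.071 [321.05310094  27.3112852 ]
0.037 [321.21718381  88.41485965]
0 [321.34271495 149.96789824]
```

View pics/m3.png

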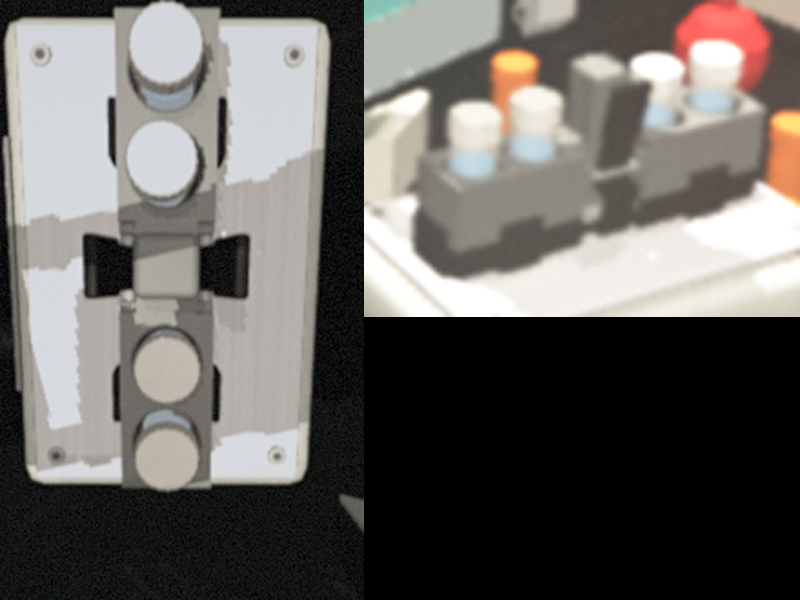

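All four caps are level and seated. The tower top is at about (321,146) in the wrist picture, and the two pads are symmetric about it. Next I'll centre over the grip and descend.

Emit:
play_rows(series=[[0, 0, 0.9, 0, 0, 0], [0, 0, 0.9, 0, 0, 0], [0, 0, 0.9, 0, 0, 0], [0, 0, 0.9, 0, 0, 0], [0, 0, 0, 0, 0, 0], [0, 0, 0, 0, 0, 0]], claw=1)

```text
clock: 12.75
eef_pos: [0.5637, 0.1231, 0.2011]
tool_rot: [-90.0, 0.0, -12.9]
wrist_force: [-0.6, -0.1, -0.1]
finger_gap: 1.001
```

```bash
python3 - <<'E'
from h import *
o=telemetry.get_obs();print(o["eef_pos"],o["tool_rot"])
ax=np.array([[.9744,-.2250],[.2250,.9744]]);print(ax@(np.array([.5634,.1206])-o["eef_pos"][:2])/.02,(o["eef_pos"][2]-.115)/.02)
E
```

```text
[0.56368098 0.12308915 0.20106558] [-9.00347194e+01  1.66564426e-02 -1.29268672e+01]
[ 0.01431369 -0.12443264] 4.303279191188569
```

Emit:
play_rows(series=[[0.01, 0.7, -0.12, 0, 0, 0], [0, 0.7, 0, 0, 0, 0], [0, 0.7, 0, 0, 0, 0], [0, 0.7, 0, 0, 0, 0], [0, 0.6, 0, 0, 0, 0], [0, 0.5, 0, 0, 0, 0], [0, 0.4, 0, 0, 0, 0], [0, 0, 0, 0, 0, 0]])

```text
clock: 13.55
eef_pos: [0.5627, 0.1199, 0.1141]
tool_rot: [-90.0, 0.1, -13.0]
wrist_force: [1.8, 0.6, 1.1]
finger_gap: 1.001
```

Emit:
play_rows(series=[[0, 0, 0, 0, 0, 0], [0, 0, 0, 0, 0, 0], [0, 0, 0, 0, 0, 0], [0, 0, 0, 0, 0, 0], [0, 0, 0, 0, 0, 0], [0, 0, 0, 0, 0, 0], [0, 0, 0, 0, 0, 0], [0, 0, 0, 0, 0, 0]], claw=0)

```text
clock: 14.35
eef_pos: [0.5626, 0.1203, 0.1166]
tool_rot: [-90.0, 0.1, -13.0]
wrist_force: [-4.2, 0.3, 9.7]
finger_gap: 0.387
```

Emit:
play_rows(series=[[0, 0, 0, 0, 0, 0], [0, 0, 0, 0, 0, 0], [0, 0, 0, 0, 0, 0], [0, 0, 0, 0, 0, 0]])

```text
clock: 14.75
eef_pos: [0.5626, 0.1203, 0.1166]
tool_rot: [-90.0, 0.0, -13.0]
wrist_force: [-3.6, -0.1, 7.9]
finger_gap: 0.382
```

The gap of 0.382 × 94 mm ≈ 36 mm, close to the 37 mm expected with the pads pressed home. I'll lift gently first.

Emit:
play_rows(series=[[-0.03, -0.1, 0, 0, 0, 0], [0, -0.15, 0, 0, 0, 0], [0, -0.15, 0, 0, 0, 0], [0, -0.2, 0, 0, 0, 0], [0, -0.2, 0, 0, 0, 0], [0, 0, 0, 0, 0, 0]])

```text
clock: 15.35
eef_pos: [0.5634, 0.1203, 0.1318]
tool_rot: [-90.0, -0.1, -13.0]
wrist_force: [-0.2, 0.1, -3.1]
finger_gap: 0.385
```

The wrist carries about 3 N, which is the carrier's weight, so it is free. I'll lift on.

Emit:
play_rows(series=[[0, -0.3, 0, 0, 0, 0], [0, -0.5, 0, 0, 0, 0], [0, -0.5, 0, 0, 0, 0], [0, -0.5, 0, 0, 0, 0], [0, -0.5, 0, 0, 0, 0], [0, -0.5, 0, 0, 0, 0], [0, -0.4, 0, 0, 0, 0], [0, -0.2, 0, 0, 0, 0]])

```text
clock: 16.15
eef_pos: [0.5633, 0.1203, 0.2004]
tool_rot: [-90.0, -0.1, -13.0]
wrist_force: [0.4, 0.4, -3.7]
finger_gap: 0.384
```

Emit:
play_rows(series=[[0, 0, 0, 0, 0, 0], [0, 0, 0, 0, 0, 0], [0, 0, 0, 0, 0, 0], [0, 0, 0, 0, 0, 0], [0, 0, 0, 0, 0, 0]])

```text
clock: 16.65
eef_pos: [0.5627, 0.1202, 0.1989]
tool_rot: [-90.0, 0.0, -13.0]
wrist_force: [-0.1, 0.5, -3.5]
finger_gap: 0.387
```

```bash
python3 - <<'E'
from h import *
f=imaging.grab_frame("wrist")[:,:,::-1]
s=imaging.grab_frame("scene")[:,:,::-1]
a=cv2.resize(f,(400,300))
b=cv2.resize(s[170:310,305:455],(400,373),interpolation=cv2.INTER_CUBIC)
out=np.zeros((373,800,3),np.uint8);out[:300,:400]=a;out[:,400:]=b;cv2.imwrite("pics/m4.png",out)
E
```

```text
(no output)
```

View pics/m4.png

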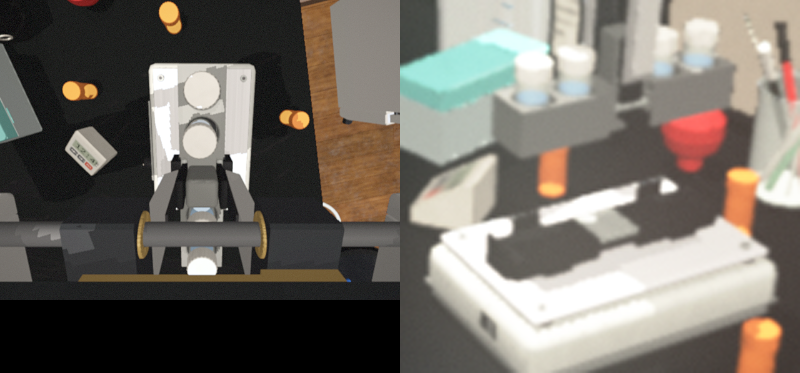

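The carrier hangs level about 80 mm above the seat, with all four vials in it and both pads pinched. The steel rail plate is bare on the shaker. I'll hand in.

```bash
python3 -c "
from bench import telemetry,hand_in
o=telemetry.get_obs();print(o['eef_pos'],o['wrist_force'],o['finger_gap']);print(hand_in())"
```

```text
[0.5627815  0.12021343 0.19903498] [ 0.12620817  0.96020678 -3.53998199] 0.3903368764813595
the job is handed in; nothing more can be done
None
```

I gripped the lone vial by its cap and seated it in the empty well (well_2). I then pinched both catches, lifted the carrier straight up and handed in the job at about 17 s, still holding it.

**Last checks:**
- **Height:** the tool rose about 82 mm from where it gripped, so the carrier hangs roughly 80 mm above its seat. The last picture shows it looking level.
- **Vials:** all four are in their wells.
- **Catches:** the finger gap reads about 36 to 37 mm, against the 37 mm expected with both pads pressed home.
- **Weight:** the wrist carries a steady 3.5 N or so, which fits the carrier with its vials. It came off the rail without any jam.
- **Bystanders:** the timer looks unmoved. The tape and petri dishes were out of the last pictures, but the arm never came near them.

**Disagreement:** the wrist camera placed things about 2 mm off from the two fixed cameras. I took this as camera bias, because the held vial showed the same shift along the row, and corrected for it. No check failed.

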